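# Re-rack the seed vials in reverse order

## Task

Move the four seed vials from the grey rack to the empty white rack in reverse order, counted from each rack's red end: the vial next to the red end of the grey rack goes into the well farthest from the red end of the white rack, and so on, so that the vial farthest from the grey rack's red end finishes next to the white rack's red end. Lower each one gently into its well (do not drop it, do not tip it over) and leave all four standing upright on the floors of their wells.

Things in the scene. Friction and masses are not known exactly. Their poses are not given: they have to be found in the camera images.
- vial_yellow: Upright glass vial of seeds with a yellow screw cap: a plain cylinder 30 mm in diameter and 80 mm tall over all (the cap is the top 22 mm, flush with the glass), flat foot, 40 to 85 g, loose. Origin: centre of its underside; z up along it. At the start it stands in a well of the grey rack.
- vial_green: Upright glass vial of seeds with a green screw cap: a plain cylinder 30 mm in diameter and 80 mm tall over all (the cap is the top 22 mm, flush with the glass), flat foot, 40 to 85 g, loose. Origin: centre of its underside; z up along it. At the start it stands in a well of the grey rack.
- vial_blue: Upright glass vial of seeds with a blue screw cap: a plain cylinder 30 mm in diameter and 80 mm tall over all (the cap is the top 22 mm, flush with the glass), flat foot, 40 to 85 g, loose. Origin: centre of its underside; z up along it. At the start it stands in a well of the grey rack.
- vial_pink: Upright glass vial of seeds with a pink screw cap: a plain cylinder 30 mm in diameter and 80 mm tall over all (the cap is the top 22 mm, flush with the glass), flat foot, 40 to 85 g, loose. Origin: centre of its underside; z up along it. At the start it stands in a well of the grey rack.
- tag_yellow: Flat yellow tag, 18 x 34 x 4 mm, fixed on the deck of the grey rack beside the well in which the yellow-capped vial stands at the start; it stays there. Origin: centre of its underside; axes parallel to the grey rack's; the well's centre lies 37 mm from it along +x.
- tag_green: Flat green tag, 18 x 34 x 4 mm, fixed on the deck of the grey rack beside the well in which the green-capped vial stands at the start; it stays there. Origin: centre of its underside; axes parallel to the grey rack's; the well's centre lies 37 mm from it along +x.
- tag_blue: Flat blue tag, 18 x 34 x 4 mm, fixed on the deck of the grey rack beside the well in which the blue-capped vial stands at the start; it stays there. Origin: centre of its underside; axes parallel to the grey rack's; the well's centre lies 37 mm from it along +x.
- tag_pink: Flat pink tag, 18 x 34 x 4 mm, fixed on the deck of the grey rack beside the well in which the pink-capped vial stands at the start; it stays there. Origin: centre of its underside; axes parallel to the grey rack's; the well's centre lies 37 mm from it along +x.
- old_rack: The grey rack, full at the start, with four coloured tags. Fixed block 100 (x) x 240 (y) x 26 mm high with a row of four round wells at x = 0, y = +90, +30, -30, -90 mm, each 46 mm wide, 20 mm deep, floor 6 mm above the bench. A red block (20 mm long, 34 mm high) is its +y end, beyond y = 120 mm, next to the well at +90. Origin: centre of the underside of the 240 mm block; z up.
- new_rack: The white rack, empty at the start, no tags. Fixed block 100 (x) x 240 (y) x 26 mm high with a row of four round wells at x = 0, y = +90, +30, -30, -90 mm, each 46 mm wide, 20 mm deep, floor 6 mm above the bench. A red block (20 mm long, 34 mm high) is its +y end, beyond y = 120 mm, next to the well at +90. Origin: centre of the underside of the 240 mm block; z up.
There are look-alikes about, which are no part of the job. What is shaped like the vial_yellow but orange is not meant. Leave any orange look-alike of the vial_green alone.

How it is judged:
By the outcome, as a careful person would: the job done as asked, in the order asked, and still so for the second after the job is handed in, with the robot touching nothing.
It also fails if it takes over 120 s, if anything falls off the work surface, if the arm or the gripper's body presses on something with over 40 N, if the wrist force passes 120 N, or if a joint passes its speed limit or range.

## Robot

A 6-joint arm with a two-finger parallel gripper is mounted at the origin on the work surface. World frame = base frame: x ahead of the robot, y to its left, z up, the work surface at z = 0. Lengths are in m, angles in degrees, forces in N, time in s.
With the tool pointing down it reaches from about 0.325 to 0.775 m from the base axis. Payload 5.5 kg.
Tool frame: the origin (TCP) lies at the centre of the arm's flange, where the gripper is bolted on; the fingertips stand 182 mm ahead of it and the grasp point (between the pads) lies 163 mm ahead of it; z points along the fingers, y is the line along which they close (so a half turn about z gives the same grasp; the last joint's range is limited). The gripper opens to 88 mm and grips with 3 to 60 N. Pads are 20 mm wide; open, the fingers measure 115 mm over their backs; the gripper's body (75 mm by 178 mm) begins 61 mm behind the grasp point.
Start: joints at [-67.477, 5.22, 70.514, -0, 104.267, -3.249], TCP at [0.261, -0.54, 0.405] pointing down, gripper open.
Joint ranges: [-164.24, 164.24], [-49.07, 125.15], [9.68, 141.18], [-86.29, 266.29], [3.28, 154.24], [-151.56, 151.56]. Speed limits (degrees/s): [147.25, 147.25, 172.46, 180, 180, 180].

## Interface

Orientations are given as [roll, pitch, yaw] about the fixed x, y, z axes, in that order (R = Rz(yaw) Ry(pitch) Rx(roll)).
In Python, from station import r gives the robot as it stands. The module is installed in compiled form; this text tells all that it offers. Calls block until the motion is done:
- r.reach(position, orientation): joint-space move of the TCP to a pose.
- r.servo_line(position, rotation=None, speed=0.15): straight line of the TCP; rotation=None keeps the orientation; speed is the mean speed in m/s.
- r.move_joints(angles): joint-space move.
- r.let_go() and r.grab(squeeze=None): open the fingers fully, or close them until they stop; squeeze is the grip in N (None keeps the last).
- r.wait(seconds).
- r.inverse_kinematics(position, orientation): joint angles nearest the present ones, or None.
- r.sense(): the state.
- r.snapshot(name): name is "side" or "top"; returns a dict with "frame" (384x512x3 uint8, red, green, blue), "fx", "fy", "cx", "cy" (pixels), "dist_coeffs" ([k1, k2, p1, p2, k3] as OpenCV has them; the pictures are not rectified), "R" (3x3) and "t" (3): a world point X has camera coordinates R X + t. Camera axes: x right, y down, z forward; pixel columns grow to the right and rows downward; lengths in m; the calibration is good to about 2 mm. A picture is of the moment at which its call begins. There is no depth.
A pose or a line that the arm cannot do raises r.IKError and nothing moves.
- r.hand_in(): hands the job in; it is judged then, once.
The state is a dict: "clock": time; "joints": joint angles; "joint_vel": joint speeds; "joint_torque": joint torques, N m; "tcp_pos": TCP position; "orientation": TCP orientation; "contact_force": force on the tool from outside, world axes, zero at the start; "torque": the same for the moment, N m; "opening": finger opening in m; "gripper_force": force on a finger pad.
Only numpy, scipy, OpenCV 4.12 (cv2) and the standard library are available. Lean on these libraries where they do the work, as an engineer would, in place of code of your own. Each camera call takes 0.05 s, during which the arm holds its last target. There are 200 camera calls.

## Working session

There is one attempt and no reset: what is moved stays moved. The work goes in short steps, each a Python script; the robot and the scene stay as the last script left them, time stands still between calls to the robot, and variables do not carry over. Pictures are saved under pics/ and viewed, at most 14 in all, crops included, and the job is handed in when it is done.

```bash
mkdir -p pics; python3 - <<'E'
from station import r
import cv2,numpy as np
for n in("top","side"):
    s=r.snapshot(n); cv2.imwrite(f"pics/{n}0.png",cv2.resize(s["frame"][:,:,::-1],(800,600)))
    print(n,s["fx"],s["fy"],s["cx"],s["cy"],s["dist_coeffs"],np.round(-np.array(s["R"]).T@s["t"],3),np.round(s["R"],2).tolist())
print(r.sense())
E
```

```text
top 474.23960679971674 474.23960679971674 263.32874096790454 200.28136922101203 [0.01156111 0.         0.         0.         0.        ] [ 0.351 -0.007  1.005] [[-0.01, -1.0, 0.02], [-0.99, 0.0, -0.15], [0.15, -0.02, -0.99]]
side 430.36954969712156 430.36954969712156 262.5125196847763 187.94996956911132 [0.00591253 0.         0.         0.         0.        ] [0.087 0.53  0.894] [[-0.79, -0.62, 0.0], [-0.49, 0.62, -0.62], [0.38, -0.49, -0.78]]
{'clock': 0.1, 'joints': array([-6.74776549e+01,  5.25727686e+00,  7.05740979e+01, -7.86630633e-04,
        1.04266957e+02, -3.25188308e+00]), 'joint_vel': array([ 0.0675168 , -0.1362319 , -0.18834454, -0.04322573, -0.05154295,
       -0.04540146]), 'joint_torque': array([ 3.36006880e-03, -4.47857809e+01, -4.07569170e+01,  7.01717497e-02,
        2.84190313e-02, -1.10140404e-04]), 'tcp_pos': array([ 0.26087953, -0.54036792,  0.40364424]), 'orientation': array([-1.79901784e+02, -4.81642841e-03,  2.57740309e+01]), 'contact_force': array([0.1939848 , 0.41887119, 0.57975892]), 'torque': array([-0.01228851, -0.00427997, -0.0504559 ]), 'gripper_force': 0.0, 'opening': 0.08772677968482892}
```

View pics/top0.png

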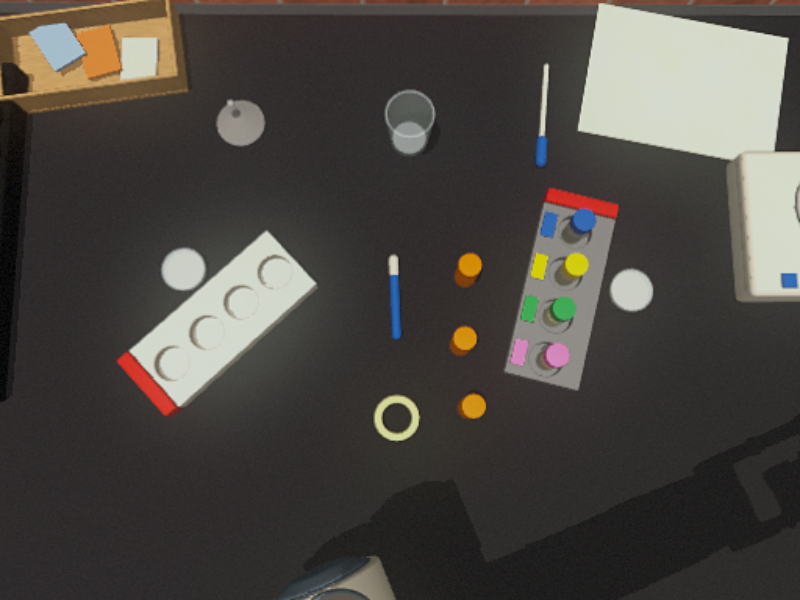

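View pics/side0.png

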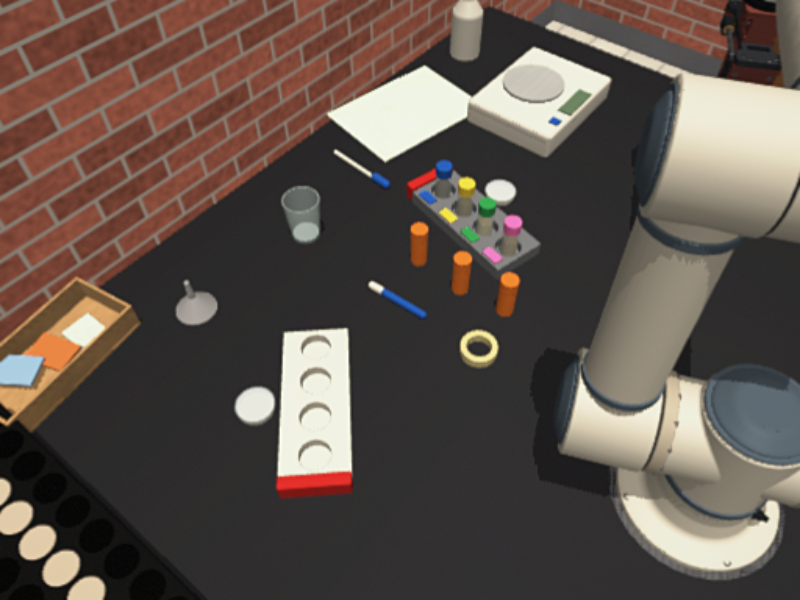

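The top view (800x600) shows the following:
- **Vials:** blue cap (583,220), yellow (576,265), green (564,308) and pink (557,355). Each stands beside its own tag, with the grey rack's red end at the top, by blue.
- **Look-alikes, to leave alone:** orange vials at (469,265), (463,340) and (473,406). The blue pens, tags and scale button are also blue, but they are not vial-shaped.
- **White rack:** red end at lower left (148,383), wells from (172,363) to (276,272).

I choose the four capped vials in the grey rack. The mapping is blue→-90, yellow→-30, green→+30, pink→+90.

```bash
cat > h.py <<'E'
from station import r
import cv2,numpy as np
def ray(s,uv,z):
    K=np.array([[s["fx"],0,s["cx"]],[0,s["fy"],s["cy"]],[0,0,1]])
    p=cv2.undistortPoints(np.float64(uv).reshape(-1,1,2),K,np.array(s["dist_coeffs"]))[:,0]
    R=np.array(s["R"]);c=-R.T@s["t"]
    d=np.c_[p,np.ones(len(p))]@R
    return (c+d*((z-c[2])/d[:,2])[:,None])[:,:2]
HUE=dict(yellow=(26,33,120),green=(55,80,120),blue=(100,118,140),pink=(140,172,60))
def blobs(s,c,amin=40):
    h=cv2.cvtColor(s["frame"],cv2.COLOR_RGB2HSV);lo,hi,sa=HUE[c]
    m=cv2.inRange(h,(lo,sa,70),(hi,255,255))
    n,l,st,ce=cv2.connectedComponentsWithStats(m)
    return [(st[i,4],ce[i]) for i in range(1,n) if st[i,4]>=amin]
E
python3 - <<'E'
from h import *
s=r.snapshot("top");f=s["frame"]
for c in HUE:
    for a,p in blobs(s,c): print(c,a,np.round(p*1.5625),"z86",ray(s,p,.086).round(4),"z30",ray(s,p,.03).round(4))
h=cv2.cvtColor(f,cv2.COLOR_RGB2HSV)
m=cv2.inRange(h,(0,150,90),(6,255,255))|cv2.inRange(h,(174,150,90),(180,255,255))
n,l,st,ce=cv2.connectedComponentsWithStats(m)
for i in range(1,n):
    if st[i,4]>60: print("red",st[i,4],ce[i]*1.5625,ray(s,ce[i],.034))
# white wells: close crop and hough
x0,y0=70,140
crop=f[y0:275,x0:215]
big=cv2.resize(crop,None,fx=4,fy=4,interpolation=cv2.INTER_CUBIC)
cv2.imwrite("pics/white.png",big[:,:,::-1])
crop2=f[110:260,315:405];b2=cv2.resize(crop2,None,fx=4,fy=4,interpolation=cv2.INTER_CUBIC)
cv2.imwrite("pics/grey.png",b2[:,:,::-1])
g=cv2.cvtColor(big,cv2.COLOR_RGB2GRAY)
C=cv2.HoughCircles(g,cv2.HOUGH_GRADIENT,1,50,param1=60,param2=20,minRadius=38,maxRadius=55)
print(C)
if C is not None:
  for u,v,R in C[0]: print(u,v,R,ray(s,[(u+.5)/4-.5+x0,(v+.5)/4-.5+y0],.026))
E
```

```text
yellow 133 [539. 265.] z86 [[ 0.5548 -0.1857]] z30 [[ 0.5673 -0.1966]]
yellow 181 [576. 264.] z86 [[ 0.5567 -0.2335]] z30 [[ 0.5692 -0.2473]]
green 129 [529. 308.] z86 [[ 0.5    -0.1713]] z30 [[ 0.5091 -0.1813]]
green 176 [563. 308.] z86 [[ 0.4996 -0.2145]] z30 [[ 0.5086 -0.2271]]
blue 128 [541. 151.] z86 [[ 0.7068 -0.1931]] z30 [[ 0.7285 -0.2044]]
blue 163 [583. 219.] z86 [[ 0.615  -0.2451]] z30 [[ 0.631  -0.2597]]
blue 122 [548. 224.] z86 [[ 0.6093 -0.1998]] z30 [[ 0.625  -0.2116]]
blue 81 [789. 280.] z86 [[ 0.5351 -0.5037]] z30 [[ 0.5463 -0.534 ]]
blue 249 [395. 306.] z86 [[ 0.5026 -0.0025]] z30 [[ 0.5118 -0.0022]]
pink 146 [519. 351.] z86 [[ 0.4449 -0.157 ]] z30 [[ 0.4507 -0.1662]]
pink 210 [556. 355.] z86 [[ 0.4406 -0.2033]] z30 [[ 0.4461 -0.2153]]
red 431 [580.97810325 201.74738979] [[ 0.65458879 -0.25636603]]
red 513 [146.85367934 384.11915205] [[0.4099736  0.31930916]]
[[[186.5 130.5  53.3]
  [339.5 214.5  44.8]
  [161.5 370.5  45.1]
  [426.5 138.5  45.7]
  [251.5 295.5  48.2]]]
186.5 130.5 53.3 [[0.56392404 0.28319051]]
339.5 214.5 44.8 [[0.51903689 0.20220757]]
161.5 370.5 45.1 [[0.43808472 0.29075529]]
426.5 138.5 45.7 [[0.55935593 0.15792586]]
251.5 295.5 48.2 [[0.47669159 0.24625347]]
```

View pics/white.png

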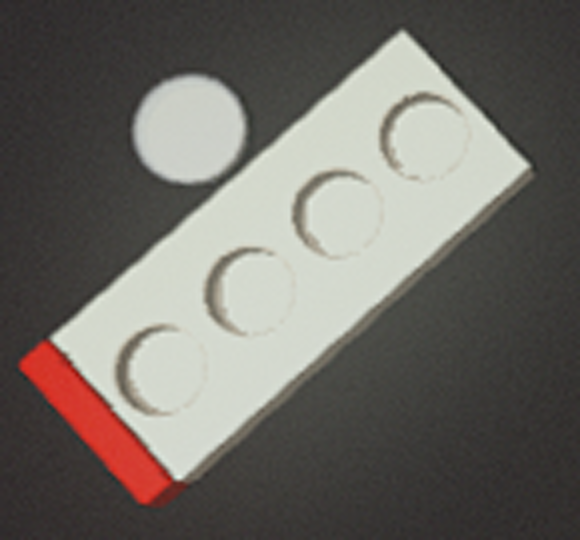

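View pics/grey.png

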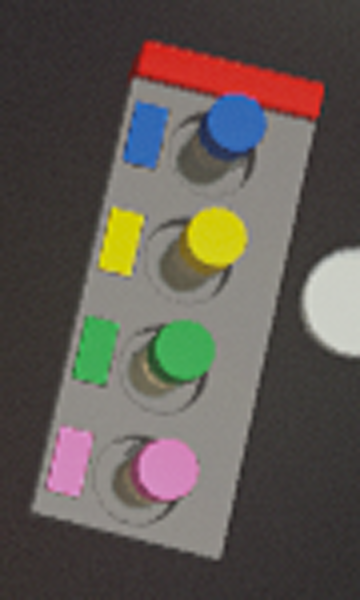

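The crops confirm the choice. In grey.png each cap stands beside its matching tag: blue (235,122), yellow (217,238), green (184,350), pink (167,470). In white.png the wells are at (161,370), (251,295), (339,214) and (426,138), counted from the red end. I'll do blue first.

```bash
cat >> h.py <<'E'
W=np.array([[.43808,.29076],[.47669,.24625],[.51904,.20221],[.55936,.15793]])
wy=(W[0]-W[3])/np.linalg.norm(W[0]-W[3]); WELL={k:W.mean(0)+wy*k/1000 for k in(90,30,-30,-90)}
wyaw=np.degrees(np.arctan2(-wy[0],wy[1]))+90
gyaw=-104.6+90
G=.163; GZ=.066; UP=.24
PICK=dict(blue=(.6155,-.246),yellow=(.5573,-.233),green=(.4997,-.216),pink=(.441,-.2025))
def move(c,k):
    x,y=PICK[c]; o=[180,0,gyaw]
    r.reach([x,y,UP+G-.05],o); r.servo_line([x,y,GZ+G],speed=.12)
    r.grab(15); s=r.sense(); z0=s["tcp_pos"][2]; print(c,"picked",s["opening"].round(4),s["gripper_force"],s["tcp_pos"].round(4),s["clock"])
    r.servo_line([x,y,UP+G],speed=.15)
    X,Y=WELL[k]; r.reach([X,Y,UP+G],[180,0,wyaw])
    s=r.sense(); f0=s["contact_force"][2]; print("carry",s["opening"].round(4),s["tcp_pos"].round(4))
    r.servo_line([X,Y,GZ+G+.02],speed=.15); r.servo_line([X,Y,GZ+G+.003],speed=.04)
    r.wait(.2); f0=r.sense()["contact_force"][2]
    z=GZ+G+.003
    for _ in range(10):
        z-=.0007; r.servo_line([X,Y,z],speed=.01); s=r.sense()
        if s["contact_force"][2]-f0>1.5: break
    print("down",s["tcp_pos"].round(4),"z0",z0.round(4),s["contact_force"][2]-f0)
    r.let_go(); r.wait(.2); r.servo_line([X,Y,UP+G],speed=.15); print("clock",r.sense()["clock"])
E
python3 - <<'E'
from h import *
print({k:v.round(4) for k,v in WELL.items()},wyaw)
for x,y,o in [(*PICK[c],gyaw) for c in PICK]+[(*WELL[k],wyaw) for k in WELL]:
    for z in(UP+G,GZ+G): q=r.inverse_kinematics([x,y,z],[180,0,o]); print(None if q is None else np.round(q))
move("blue",-90)
s=r.snapshot("side"); cv2.imwrite("pics/s1.png",cv2.resize(s["frame"][80:340,100:400,::-1],None,fx=2,fy=2))
E
```

```text
{90: array([0.4376, 0.2908]), 30: array([0.4781, 0.2464]), -30: array([0.5185, 0.2021]), -90: array([0.559 , 0.1578])} 132.39754007541225
[-25.  15.  60.  -0. 105.  80.]
[-25.  17.  75.  -0.  88.  80.]
[-26.   6.  70.  -0. 104.  79.]
[-26.   8.  85.  -0.  87.  79.]
[-27.  -3.  79.  -0. 104.  78.]
[-27.  -1.  95.  -0.  86.  78.]
[-29. -12.  88.  -0. 105.  76.]
[-29. -11. 104.  -0.  87.  76.]
[ 30.  -6.  82.   0. 104. -13.]
[ 30.  -4.  98.   0.  86. -13.]
[ 24.  -4.  80.   0. 104. -19.]
[ 24.  -2.  96.   0.  86. -19.]
[ 18.  -2.  78.   0. 104. -25.]
[ 18.   1.  93.   0.  86. -25.]
[ 12.   2.  74.   0. 104. -30.]
[ 12.   4.  89.   0.  86. -30.]Traceback (most recent call last):
  File "<stdin>", line 5, in <module>
  File "h.py", line 24, in move
    r.grab(15); s=r.sense(); z0=s["tcp_pos"][2]; print(c,"picked",s["opening"].round(4),s["gripper_force"],s["tcp_pos"].round(4),s["clock"])
                                                                  ^^^^^^^^^^^^^^^^^^
AttributeError: 'float' object has no attribute 'round'
```

The script crashed on a print formatting bug, with the blue vial already gripped in its well. I'll fix the print and continue from the grasp.

```bash
sed -i 's/s\["opening"\].round(4)/round(s["opening"],4)/g; s/def move(c,k):/def move(c,k,held=False):/; s/    r.reach(\[x,y,UP+G-.05\],o); r.servo_line/    if not held: r.reach([x,y,UP+G-.05],o); r.servo_line/; s/z0.round(4)/round(z0,4)/' h.py
python3 - <<'E'
from h import *
move("blue",-90,True)
s=r.snapshot("side"); cv2.imwrite("pics/s1.png",cv2.resize(s["frame"][80:340,100:400,::-1],None,fx=2,fy=2))
E
```

```text
blue picked 0.0298 14.99973937869072 [ 0.6155 -0.246   0.2289] 4.1667
carry 0.0297 [0.5592 0.1574 0.4027]
down [0.559  0.1578 0.2289] z0 0.2289 2.220670660502616
clock 12.875
```

View pics/s1.png

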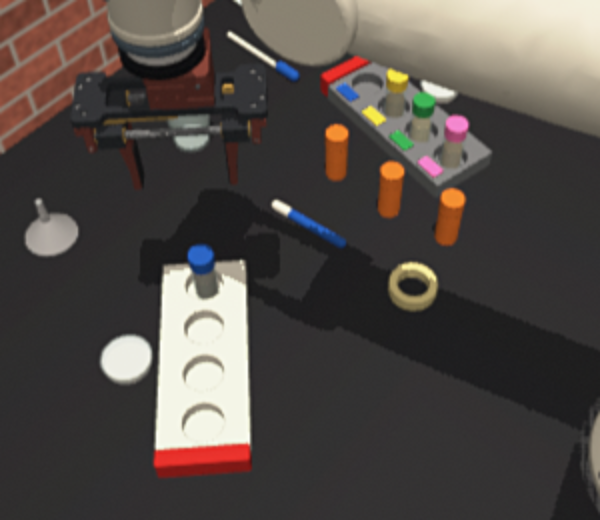

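The picture shows the blue vial upright in the far well of the white rack (203,270). It touched down at exactly the pick height. The other three are undisturbed, so I'll carry on with them.

```bash
python3 - <<'E'
from h import *
move("yellow",-30); move("green",30)
E
python3 - <<'E'
from h import *
move("pink",90)
r.move_joints([-67.5,5.2,70.5,0,104.3,-3.2])
for n in("side","top"):
    s=r.snapshot(n); cv2.imwrite(f"pics/{n}2.png",cv2.resize(s["frame"][:,:,::-1],(800,600)))
    if n=="top":
        for c in HUE:
            for a,p in blobs(s,c):
                w=ray(s,p,.086)[0]
                for k,q in WELL.items():
                    if np.linalg.norm(w-q)<.03: print(c,k,((w-q)*1000).round(1))
E
```

```text
yellow picked 0.0299 14.999249428510666 [ 0.5573 -0.233   0.229 ] 16.6917
carry 0.0298 [0.5188 0.2016 0.4027]
down [0.5185 0.2021 0.2289] z0 0.229 3.9930885136551666
clock 25.3333
green picked 0.03 14.999960213899612 [ 0.4997 -0.216   0.229 ] 29.0083
carry 0.0299 [0.4784 0.2459 0.4028]
down [0.4781 0.2465 0.2289] z0 0.229 4.348359552699282
clock 37.7333
pink picked 0.0297 14.99888151884079 [ 0.441  -0.2026  0.2291] 41.5
carry 0.0296 [0.438  0.2901 0.4029]
down [0.4376 0.2908 0.229 ] z0 0.2291 2.7934249815725636
clock 50.325
yellow -30 [ 0.1 -0.4]
green 30 [ 0.1 -0.3]
blue -90 [-0.3 -0.1]
pink 90 [-0.6 -2.1]
```

View pics/side2.png

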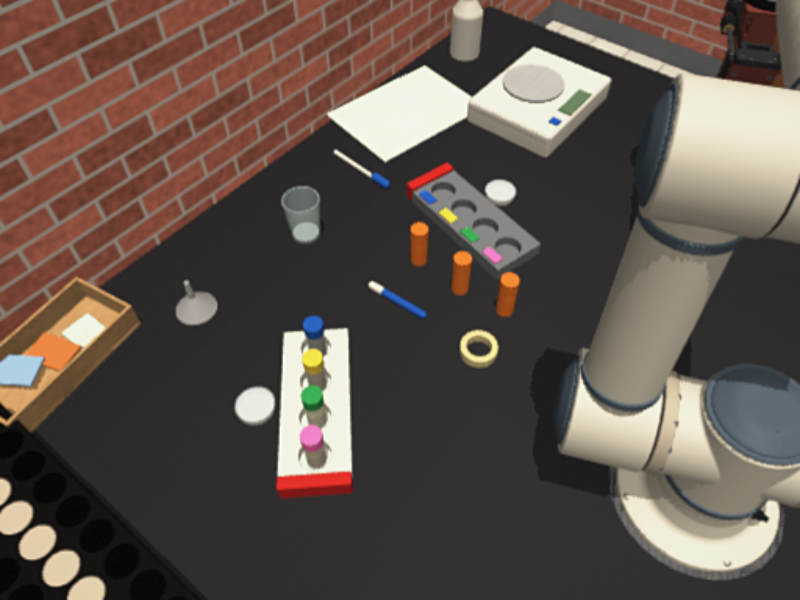

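View pics/top2.png

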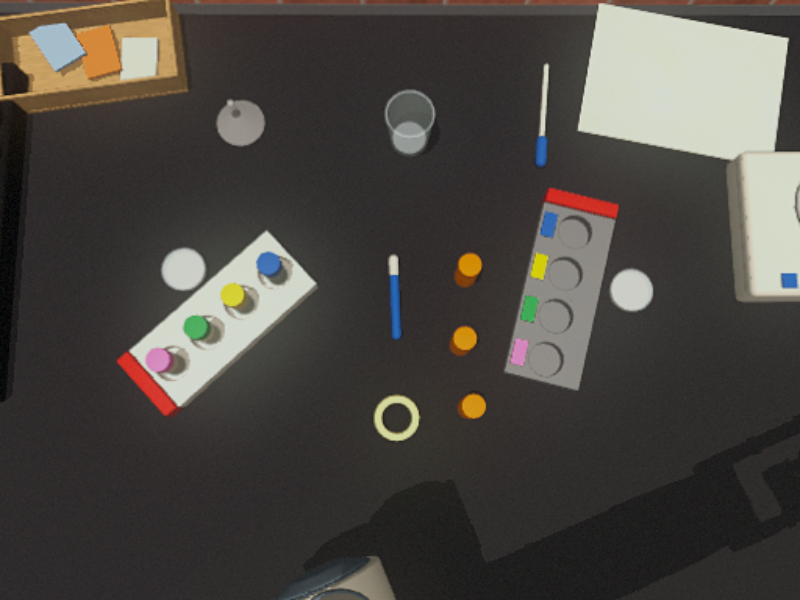

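Both views show all four vials upright in the white rack. In the top view, from the red end, they are pink (158,360), green (196,327), yellow (233,294) and blue (268,264). The grey rack is empty and the orange look-alikes haven't moved.

```bash
python3 -c "
from station import r
print(r.hand_in())"
```

```text
the job is handed in; nothing more can be done
None
```

The job is handed in: all four vials stand upright in the white rack in reverse order (pink, green, yellow, blue from its red end), moved in about 50 s, with the orange look-alikes untouched.

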